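# Sweep the ground plates into the collecting bay

### The arm

A 6-joint arm with a two-finger parallel gripper is mounted at the origin on the work surface. World frame = base frame: x ahead of the robot, y to its left, z up, the work surface at z = 0. Lengths are in mm, angles in rad, forces in N, time in s.
With the tool pointing down it reaches from about 275 to 750 mm from the base axis. Payload 10.2 kg.
Tool frame: the origin (TCP) lies at the very end of the fingers, on their centre line; the grasp point (between the pads) lies 19 mm behind it; z points along the fingers, y is the line along which they close (so a half turn about z gives the same grasp; the last joint's range is limited). The gripper opens to 85 mm and grips with 20 to 120 N. Pads are 22 mm wide; open, the fingers measure 114 mm over their backs; the gripper's body (76 mm by 85 mm) begins 54 mm behind the grasp point. The pads swing forward as they close: fully open they stand 13 mm farther back than shut.
Start: joints at [-1.42, 0.313, 1.498, -0, 1.331, -0.223], TCP at [191.694, -488.758, 231.294] pointing down, gripper open.
Joint ranges: [-2.94, 2.94], [-0.97, 2.17], [0.19, 2.56], [-1.23, 4.37], [0.02, 3.11], [-2.88, 2.88]. Speed limits (rad/s): [2.39, 2.39, 3.01, 3.14, 3.14, 3.14].

### API

Orientations are given as a 3x3 rotation matrix whose columns are the frame's x, y, z axes.
In Python, from station import manip, vision, workorder gives the robot as it stands.
- The arm moves only by the shell command python3 -m handwheel 'ROWS' [OPENING] [FORCE]. ROWS is JSON, a list of rows, each an object of numbers: "dx", "dy", "dz": the shift along the tool's x, y, z in mm; "wx", "wy", "wz": the turn, a rotation vector about the tool's x, y, z in rad. A call has 1 to 8 rows; each row is the pose to reach, as a shift and turn from the pose commanded when the call began, along the tool's axes at that moment; what a row does not reach only later rows make up. A row lasts 1/8 s, in which the tool goes at most 62.5 mm and 10.7 degrees, less where a joint would pass 70% of its speed; a pose out of reach is approached as far as the arm can. A call with a gripper value outside its range is refused whole. OPENING is the closure, from -1 (fully open) to 1 (shut), set as the call begins (- or left out, the last holds). The fingers move at their own pace and stop on an object; FORCE is the grip in N (left out, the last holds). Time passes only in rows, so rows that repeat a pose let the fingers close. It gives the time, the measured TCP pose, the force, the opening and the grip force at its end, in the units of the state.
- manip.observe(): the state, without advancing time (a new reading comes with each control period).
- vision.grab_frame(name): name is "side" or "top" or "wrist"; returns the picture (420x560x3 uint8, red, green, blue); there is no depth.
- vision.camera_info(name): a dict with "fx", "fy", "cx", "cy" (pixels), "world_from_camera" (4x4, takes a point from camera to world coordinates); the wrist camera has in their place "mount" (4x4, takes a point from camera to tool coordinates, whose origin is the TCP and whose axes are the flange's). Camera axes: x right, y down, z forward; pixel columns grow to the right and rows downward; lengths in mm; the calibration is good to about 2 mm. The wrist camera is an equidistant fisheye: a pixel r from the principal point sees the ray r / f radians off the axis. A picture is of the moment at which its call begins: read the wrist's pose just before it. camera_info takes no time and is no camera call.
- workorder.close_job(): hands the job in; it is judged then, once.
The state is a dict: "time": time; "joint_positions": joint angles; "qd": joint speeds; "effort": joint torques, N m; "position": TCP position; "orientation": TCP orientation; "wrist_force": force on the tool from outside, world axes, zero at the start; "ft_torque": the same for the moment, N m; "finger_gap": opening from 0.0 (shut) to 1.0 (fully open); "grasp_force": force on a finger pad.
Only numpy, scipy, OpenCV 4.12 (cv2) and the standard library are available. Lean on these libraries where they do the work, as an engineer would, in place of code of your own. Each camera call takes 0.05 s, during which the arm holds its last target. There are 200 camera calls.

### The job

Two bare steel plates lie scattered on the bench beside the tool grinder: with the fingertips, gently sweep both along the bench through the open side of the green three-sided collecting bay until each lies flat and wholly inside it. Slide them only, without lifting, squeezing or jamming them. Leave the red reject plate, the standing brass pin and everything else on the bench where they are.

Things in the scene. Friction and masses are not known exactly. Their poses are not given: they have to be found in the camera images.
- plate_a: bare steel tool-holder plate, 40 x 40 mm and 16 mm thick, about 0.2 kg, with a small black centre dot on top; lies flat and loose on the bench at any yaw. Origin: centre of its underside; z up, x and y along its edges. Slides with ordinary dry friction and stops when no longer pushed
- plate_b: bare steel tool-holder plate, 40 x 40 mm and 16 mm thick, about 0.2 kg, with a small black centre dot on top; lies flat and loose on the bench at any yaw. Origin: centre of its underside; z up, x and y along its edges. Slides with ordinary dry friction and stops when no longer pushed
- bay: green three-sided bay fixed to the bench, no lip, black area flush with the bench. Walls 6 mm thick, 25 mm high on its -x, +x and +y sides; -y side fully open. Origin: centre of the inside area at bench level; inside spans x -80 to 80 mm, y -65 to 65 mm. Yaw within 0.3 rad of world axes: its mouth faces roughly to the robot's right (world -y)
- reject: red reject plate, same size as the steel plates (40 x 40 x 16 mm), loose among them; stays where it is. Origin: centre of its underside
- pin: upright brass setting pin, 48 mm high, foot 30 mm and shank 20 mm in diameter, loose among the plates; stays where it is. Origin: centre of its underside
- oil: white oil bottle with yellow label, 60 mm in diameter, 160 mm high, at the far edge of the work; bystander. Origin: centre of its underside
- wrench: steel wrench lying on the bench roughly along y, beyond the bay; bystander. Origin: underside near its middle
- screwdriver: screwdriver lying on the bench to the right of the plates; bystander. Origin: underside near its middle
- jar: amber jar with black cap, 70 mm in diameter, 80 mm high, to the left of the bay; bystander. Origin: centre of its underside
- collet: dark steel collet standing on the bench, 42 mm in diameter, 55 mm high, at the far edge of the work; bystander. Origin: centre of its underside
There are look-alikes about, which are no part of the job. What is shaped like the plate_a but orange is not meant.

How it is judged (in metres and radians):
At the end, for the whole second after the job is handed in: Both steel plates lie flat and still on the bench inside the bay's walls and past its open side (each centre at least 19 mm in from the mouth line), and every bystander stands within 15 mm of where it started (x of plate_a in the frame of bay between -0.08 and 0.08 m and y of plate_a in the frame of bay between -0.046 and 0.065 m and height (world z) of each of plate_a, plate_b below 0.005 m and angle between each of plate_a, plate_b, pin, oil, jar, collet's own z axis and vertical below 0.15 rad and linear speed of each of plate_a, plate_b below 0.01 m/s and x of plate_b in the frame of bay between -0.08 and 0.08 m and y of plate_b in the frame of bay between -0.046 and 0.065 m and distance of each of reject, pin, oil, wrench, screwdriver, jar, collet from where it was at the start of the episode below 0.015 m); the robot touches nothing.
It fails at once if a steel plate is lifted or tipped up off the bench (its underside centre more than 10 mm above it) (height (world z) of any of plate_a, plate_b above 0.01 m).
It fails at once if the fingers squeeze or jam a steel plate (more than 25 N) (contact force between the fingers and plate_a above 25 N or contact force between the fingers and plate_b above 25 N).
It fails at once if a bystander is moved by more than 15 mm: red reject, brass pin, oil bottle, wrench, screwdriver, jar or collet (distance of any of reject, pin, oil, wrench, screwdriver, jar, collet from where it was at the start of the episode above 0.015 m).
It also fails if it takes over 64 s, if anything falls off the work surface, if the arm or the gripper's body presses on something with over 40 N, if the wrist force passes 120 N, or if a joint passes its speed limit or range.

## Working session

There is one attempt and no reset: what is moved stays moved. The work goes in short steps, Python scripts to look and compute and a shell command to move; the robot and the scene stay as the last step left them, time stands still between calls to the robot, and variables do not carry over. Pictures are saved under pics/ and viewed, at most 10 in all, crops included, and the job is handed in when it is done.

```bash
mkdir -p pics
python3 - <<'E'
from station import manip, vision
import cv2,numpy as np
s=manip.observe(); print(s)
for n in ("top","side"):
    im=vision.grab_frame(n); cv2.imwrite(f"pics/{n}0.png",cv2.cvtColor(im,cv2.COLOR_RGB2BGR))
    c=vision.camera_info(n); print(n,c)
print(vision.camera_info("wrist"))
E
```

```text
{'time': 0.0, 'joint_positions': array([-1.42040539e+00,  3.13463772e-01,  1.49844821e+00,  1.14148691e-05,
        1.33098316e+00, -2.23422134e-01]), 'qd': array([-0.00041125, -0.00057026, -0.00018477, -0.00078423, -0.0016286 ,
       -0.00051287]), 'effort': array([-1.75764853e-03, -4.12262034e+01, -2.59743083e+01, -3.25838328e-04,
        4.10319393e-03, -1.94456010e-05]), 'position': array([ 191.65433863, -488.49249252,  230.72383848]), 'orientation': array([[ 9.30942726e-01,  3.65165177e-01, -1.84180943e-04],
       [ 3.65165101e-01, -9.30941881e-01,  1.28944200e-03],
       [ 2.99397562e-04, -1.26765310e-03, -9.99999152e-01]]), 'wrist_force': array([-0.28197448, -0.38337297,  0.12654962]), 'ft_torque': array([ 0.03451416,  0.00169991, -0.00920388]), 'grasp_force': 0.0, 'finger_gap': 0.9962960121788222}
top {'fx': 450.4459010975649, 'fy': 450.4459010975649, 'cx': 286.4622961543523, 'cy': 210.6168250355935, 'world_from_camera': array([[-5.32151185e-03, -9.96579631e-01,  8.24664828e-02,
         4.78069476e+02],
       [-9.99956239e-01,  4.66868771e-03, -8.10704998e-03,
         2
[... 414 characters left out ...]
97249096e-01, -6.49139513e-01,  5.75639842e-01,
        -6.17635952e+02],
       [-4.63588861e-03, -6.61481924e-01, -7.49946780e-01,
         8.46879161e+02],
       [ 0.00000000e+00,  0.00000000e+00,  0.00000000e+00,
         1.00000000e+00]])}
{'fx': 325.19226210127806, 'fy': 325.19226210127806, 'cx': 283.53817090700227, 'cy': 212.5031540543854, 'mount': array([[-4.01642019e-04, -9.53352043e-01, -3.01860433e-01,
         7.62295130e+01],
       [ 9.99999735e-01, -1.99707310e-04, -6.99828524e-04,
        -5.56085531e-01],
       [ 6.06899218e-04, -3.01860634e-01,  9.53351871e-01,
        -1.42781571e+02],
       [ 0.00000000e+00,  0.00000000e+00,  0.00000000e+00,
         1.00000000e+00]])}
```

View pics/top0.png

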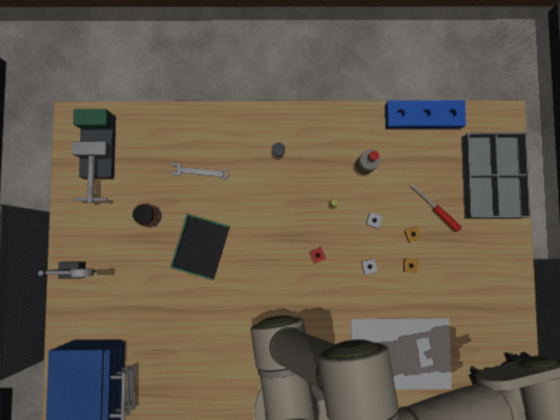

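View pics/side0.png

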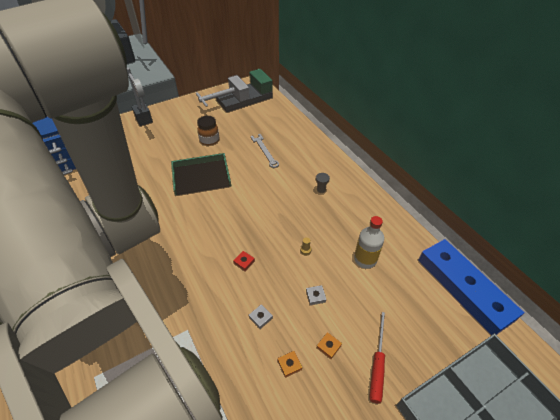

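Top view: the steel plates are at (375,220) and (370,267), the red reject at (317,255), the pin at (333,203), and the bay around (201,247). The orange look-alikes are at (413,234) and (411,265). Next I'll turn these pixels into positions.

```bash
cat > h.py <<'E'
from station import manip, vision
import cv2,numpy as np
def ray(n,p,z):
    c=vision.camera_info(n);T=c["world_from_camera"]
    d=T[:3,:3]@[(p[0]-c["cx"])/c["fx"],(p[1]-c["cy"])/c["fy"],1]
    o=T[:3,3]; return (o+d*(z-o[2])/d[2])[:2]
def blobs(mask,amin):
    cs,_=cv2.findContours(mask.astype(np.uint8),cv2.RETR_EXTERNAL,cv2.CHAIN_APPROX_NONE)
    return [c[:,0] for c in cs if cv2.contourArea(c)>amin]
def rect(n,c,z):
    w=np.array([ray(n,p,z) for p in c],np.float32); return cv2.minAreaRect(w)
def top(im):
    h=cv2.cvtColor(im,cv2.COLOR_RGB2HSV); H,S,V=[h[...,i].astype(int) for i in range(3)]
    roi=np.zeros(H.shape,bool); roi[180:300,150:395]=1
    r=lambda m,z,a:[np.round(np.r_[x[0],x[1],x[2]],2) for x in (rect("top",c,z) for c in blobs(m&roi,a))]
    print("white",r((S<60)&(V>120),16,60))
    print("red",r(((H<6)|(H>174))&(S>150)&(V>90),16,60))
    print("yellow",r((H>20)&(H<35)&(S>120)&(V>90),24,8))
    print("bay",r((V<70),0,1500))
    print("green",r((H>45)&(H<95)&(S>60)&(V>40),25,60))
E
python3 - <<'E'
from h import *
im=cv2.cvtColor(cv2.imread("pics/top0.png"),cv2.COLOR_BGR2RGB)
top(im)
print(ray("top",(333,203),30),ray("side",(306,247),30))
for p in [(188,215),(229,229),(213,278),(172,265)]: print(p,ray("top",p,25))
for p in [(375,220),(370,267),(317,255)]: print(p,ray("top",p,16))
for p in [(317,294),(260.5,315.5),(244,260)]: print(p,ray("side",p,16))
cv2.imwrite("pics/crop0.png",cv2.cvtColor(cv2.resize(im[170:300,150:440],None,fx=2.7,fy=2.7,interpolation=cv2.INTER_CUBIC),cv2.COLOR_RGB2BGR))
E
```

```text
white [array([ 420.79, -237.4 ,   39.49,   39.38,   13.58]), array([ 564.01, -255.35,   38.99,   38.15,   71.17])]
red [array([456.56, -77.88,  36.6 ,  36.87,  21.38])]
yellow [array([ 617.67, -128.28,   23.23,   17.95,   62.98])]
bay [array([483.96, 281.4 , 134.96, 164.7 ,  73.46])]
green [array([484.29, 280.19, 132.77, 168.76,  73.18])]
[ 613.67951043 -126.6541329 ] [ 612.97553869 -137.2271684 ]
(188, 215) [579.47425166 315.17496984]
(229, 229) [536.21774348 190.23039897]
(213, 278) [388.88467819 237.60101608]
(172, 265) [428.47435421 361.44035422]
(375, 220) [ 562.00930688 -256.62527102]
(370, 267) [ 418.72008511 -238.28309202]
(317, 255) [455.9704542  -77.18756263]
(317, 294) [ 567.10235076 -259.20719351]
(260.5, 315.5) [ 423.47382251 -240.49631414]
(244, 260) [459.13326641 -84.05580479]
```

View pics/crop0.png

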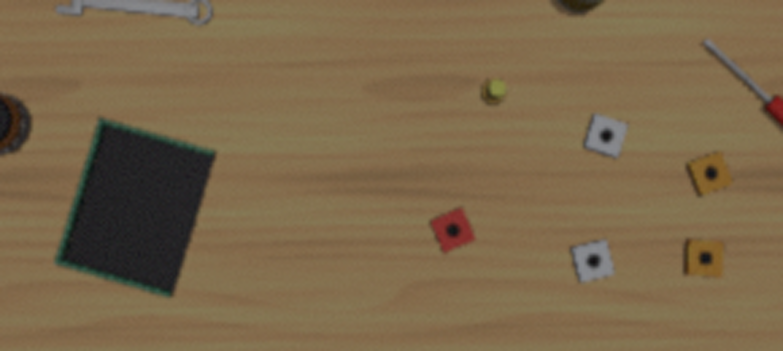

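The crop confirms the layout. The bay yaw is about -0.29 rad and its centre is near (484,281). The near plate is at (421,-238), the far plate at (564,-256), the reject at (457,-80) and the pin at (613,-130). I'll sweep the near plate first: go behind it with tool x along the push direction (100°) and the fingers half shut.

```bash
python3 -m handwheel '[{"dx":36,"dy":-12,"dz":12,"wz":-0.17},{"dx":73,"dy":-24,"dz":28,"wz":-0.34},{"dx":110,"dy":-36,"dz":45,"wz":-0.51},{"dx":146,"dy":-49,"dz":65,"wz":-0.68},{"dx":183,"dy":-61,"dz":85,"wz":-0.85},{"dx":220,"dy":-73,"dz":105,"wz":-1.02},{"dx":256,"dy":-86,"dz":120,"wz":-1.19},{"dx":293,"dy":-98,"dz":130,"wz":-1.37}]' 0.5 20
python3 - <<'E'
from h import *
s=manip.observe(); print(s["position"],s["orientation"],s["finger_gap"],s["joint_positions"])
im=vision.grab_frame("wrist"); cv2.imwrite("pics/w1.png",cv2.cvtColor(im,cv2.COLOR_RGB2BGR))
E
```

```text
[ 191.63759022 -488.5310152   230.78169997] [[ 9.30969878e-01  3.65095941e-01 -1.98240480e-04]
 [ 3.65095920e-01 -9.30969204e-01  1.14459919e-03]
 [ 2.33332735e-04 -1.13796416e-03 -9.99999325e-01]] 0.991277994448036 [-1.42043125e+00  3.13412482e-01  1.49836420e+00 -2.52668115e-05
  1.33097735e+00 -2.23364887e-01]validation failed for argument at $[0]...
```

View pics/w1.png

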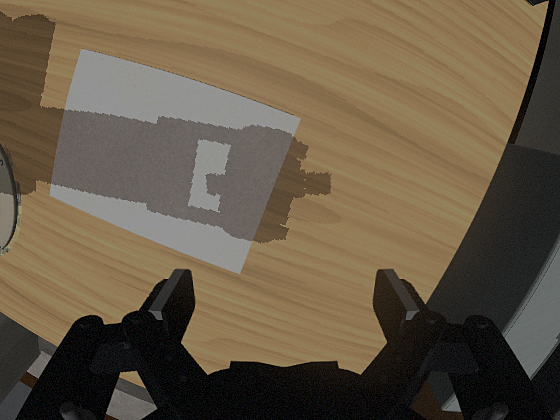

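The wrist view shows only the bench sheet and the open fingers, since the arm didn't move. The rows were probably refused because all six keys are required.

```bash
python3 -m handwheel '[{"dx":36,"dy":-12,"dz":12,"wx":0,"wy":0,"wz":-0.17},{"dx":73,"dy":-24,"dz":28,"wx":0,"wy":0,"wz":-0.34},{"dx":110,"dy":-36,"dz":45,"wx":0,"wy":0,"wz":-0.51},{"dx":146,"dy":-49,"dz":65,"wx":0,"wy":0,"wz":-0.68},{"dx":183,"dy":-61,"dz":85,"wx":0,"wy":0,"wz":-0.85},{"dx":220,"dy":-73,"dz":105,"wx":0,"wy":0,"wz":-1.02},{"dx":256,"dy":-86,"dz":120,"wx":0,"wy":0,"wz":-1.19},{"dx":293,"dy":-98,"dz":130,"wx":0,"wy":0,"wz":-1.37}]' 0.5 20
python3 - <<'E'
from h import *
s=manip.observe(); print(s["position"],s["orientation"],s["finger_gap"],s["joint_positions"])
im=vision.grab_frame("wrist"); cv2.imwrite("pics/w2.png",cv2.cvtColor(im,cv2.COLOR_RGB2BGR))
E
```

```text
time: 1.15
position: [429.3, -289.4, 100.4]
orientation: [[-0.178, 0.984, -0.001], [0.984, 0.178, 0.001], [0.001, -0.001, -1.0]]
wrist_force: [1.4, -0.9, -0.2]
finger_gap: 0.252
grasp_force: 0.0
[ 429.32931554 -289.3939357   100.4341163 ] [[-1.77808628e-01  9.84064803e-01 -7.45545225e-04]
 [ 9.84064662e-01  1.77809203e-01  7.92497665e-04]
 [ 9.12433861e-04 -5.92751787e-04 -9.99999408e-01]] 0.252027888437221 [-8.19657690e-01  4.41143029e-01  1.68415390e+00 -4.78540394e-06
  1.01738379e+00 -9.98414663e-01]
```

View pics/w2.png

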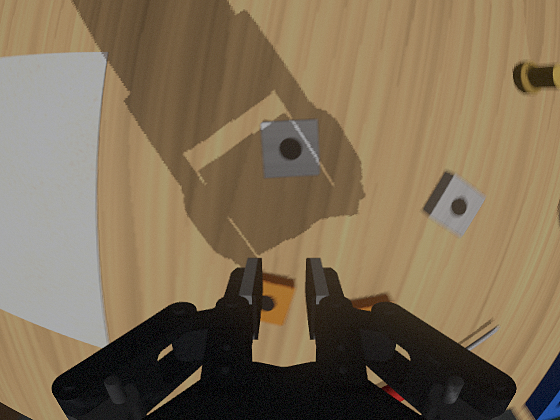

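The near plate sits straight ahead, its dot at (290,148) against the finger midline at column 283, and nearly square to the fingers. I'll lower with a small turn left and a right shift.

```bash
python3 -m handwheel '[{"dx":0,"dy":2,"dz":25,"wx":0,"wy":0,"wz":-0.02},{"dx":0,"dy":4,"dz":50,"wx":0,"wy":0,"wz":-0.04},{"dx":0,"dy":6,"dz":75,"wx":0,"wy":0,"wz":-0.06},{"dx":0,"dy":6,"dz":90,"wx":0,"wy":0,"wz":-0.06},{"dx":0,"dy":6,"dz":95,"wx":0,"wy":0,"wz":-0.06},{"dx":0,"dy":6,"dz":96,"wx":0,"wy":0,"wz":-0.06}]'
python3 -m handwheel '[{"dx":5,"dy":0,"dz":0,"wx":0,"wy":0,"wz":0},{"dx":9,"dy":0,"dz":0,"wx":0,"wy":0,"wz":0},{"dx":12,"dy":0,"dz":0,"wx":0,"wy":0,"wz":0},{"dx":15,"dy":0,"dz":0,"wx":0,"wy":0,"wz":0},{"dx":18,"dy":0,"dz":0,"wx":0,"wy":0,"wz":0},{"dx":21,"dy":0,"dz":0,"wx":0,"wy":0,"wz":0},{"dx":24,"dy":0,"dz":0,"wx":0,"wy":0,"wz":0},{"dx":28,"dy":0,"dz":0,"wx":0,"wy":0,"wz":0}]'
python3 -m handwheel '[{"dx":4,"dy":0,"dz":0,"wx":0,"wy":0,"wz":0},{"dx":9,"dy":0,"dz":0,"wx":0,"wy":0,"wz":0},{"dx":15,"dy":0,"dz":0,"wx":0,"wy":0,"wz":0},{"dx":22,"dy":0,"dz":0,"wx":0,"wy":0,"wz":0},{"dx":29,"dy":0,"dz":0,"wx":0,"wy":0,"wz":0},{"dx":36,"dy":0,"dz":0,"wx":0,"wy":0,"wz":0},{"dx":43,"dy":0,"dz":0,"wx":0,"wy":0,"wz":0},{"dx":48,"dy":0,"dz":0,"wx":0,"wy":0,"wz":0}]'
python3 - <<'E'
from h import *
im=vision.grab_frame("wrist"); cv2.imwrite("pics/w3.png",cv2.cvtColor(im,cv2.COLOR_RGB2BGR))
top(vision.grab_frame("top"))
E
```

```text
time: 1.95
position: [434.7, -289.7, 5.6]
orientation: [[-0.231, 0.973, 0.0], [0.973, 0.231, -0.0], [-0.0, 0.0, -1.0]]
wrist_force: [-0.2, 0.2, 0.5]
finger_gap: 0.248
grasp_force: 0.0
time: 2.95
position: [428.2, -262.2, 5.3]
orientation: [[-0.231, 0.973, 0.0], [0.973, 0.231, -0.0], [-0.0, 0.0, -1.0]]
wrist_force: [0.7, -0.7, 0.0]
finger_gap: 0.252
grasp_force: 0.6
time: 3.95
position: [416.9, -215.1, 5.3]
orientation: [[-0.231, 0.973, -0.0], [0.973, 0.231, 0.0], [0.0, -0.0, -1.0]]
wrist_force: [0.3, -0.8, -0.6]
finger_gap: 0.244
grasp_force: 0.6
white [array([ 397.54, -276.19,   95.28,   37.68,   48.37]), array([ 563.99, -255.29,   38.76,   38.35,   70.5 ])]
red [array([456.37, -78.11,  36.63,  37.29,  22.76])]
yellow [array([ 617.16, -129.15,   22.6 ,   16.67,   52.57])]
bay [array([483.97, 281.47, 134.71, 164.69,  73.44])]
green [array([484.3 , 280.37, 132.22, 169.03,  72.86])]
```

View pics/w3.png

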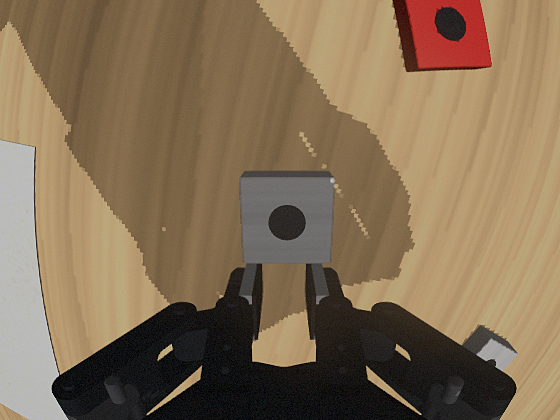

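The plate rides flush against both fingertips, with its centre at (287,222), and the red plate is well to the right at (450,25). I'll carry on past the reject and then arc right toward the bay.

```bash
python3 -m handwheel '[{"dx":5,"dy":0,"dz":0,"wx":0,"wy":0,"wz":0},{"dx":13,"dy":0,"dz":0,"wx":0,"wy":0,"wz":0},{"dx":23,"dy":0,"dz":0,"wx":0,"wy":0,"wz":0},{"dx":34,"dy":0,"dz":0,"wx":0,"wy":0,"wz":0},{"dx":45,"dy":0,"dz":0,"wx":0,"wy":0,"wz":0},{"dx":56,"dy":0,"dz":0,"wx":0,"wy":0,"wz":0},{"dx":67,"dy":0,"dz":0,"wx":0,"wy":0,"wz":0},{"dx":78,"dy":0,"dz":0,"wx":0,"wy":0,"wz":0}]'
python3 -m handwheel '[{"dx":11,"dy":0.1,"dz":0,"wx":0,"wy":0,"wz":0.023},{"dx":22,"dy":0.5,"dz":0,"wx":0,"wy":0,"wz":0.046},{"dx":33,"dy":1.1,"dz":0,"wx":0,"wy":0,"wz":0.069},{"dx":44,"dy":2,"dz":0,"wx":0,"wy":0,"wz":0.092},{"dx":55,"dy":3.2,"dz":0,"wx":0,"wy":0,"wz":0.115},{"dx":66,"dy":4.5,"dz":0,"wx":0,"wy":0,"wz":0.138},{"dx":77,"dy":6.2,"dz":0,"wx":0,"wy":0,"wz":0.16},{"dx":88,"dy":8,"dz":0,"wx":0,"wy":0,"wz":0.183}]'
python3 -m handwheel '[{"dx":11,"dy":0.2,"dz":0,"wx":0,"wy":0,"wz":0.03},{"dx":22,"dy":0.7,"dz":0,"wx":0,"wy":0,"wz":0.06},{"dx":33,"dy":1.5,"dz":0,"wx":0,"wy":0,"wz":0.09},{"dx":44,"dy":2.6,"dz":0,"wx":0,"wy":0,"wz":0.12},{"dx":55,"dy":4.1,"dz":0,"wx":0,"wy":0,"wz":0.15},{"dx":66,"dy":6,"dz":0,"wx":0,"wy":0,"wz":0.18},{"dx":77,"dy":8.1,"dz":0,"wx":0,"wy":0,"wz":0.21},{"dx":88,"dy":10.6,"dz":0,"wx":0,"wy":0,"wz":0.24}]'
python3 - <<'E'
from h import *
im=vision.grab_frame("wrist"); cv2.imwrite("pics/w4.png",cv2.cvtColor(im,cv2.COLOR_RGB2BGR))
top(vision.grab_frame("top"))
E
```

```text
time: 5.05
position: [398.9, -139.0, 5.3]
orientation: [[-0.231, 0.973, 0.0], [0.973, 0.231, -0.0], [-0.0, 0.0, -1.0]]
wrist_force: [0.2, -2.0, 1.2]
finger_gap: 0.25
grasp_force: 1.1
time: 6.05
position: [386.2, -51.5, 5.3]
orientation: [[-0.049, 0.999, -0.0], [0.999, 0.049, 0.0], [0.0, -0.0, -1.0]]
wrist_force: [-0.6, -2.4, 1.6]
finger_gap: 0.255
grasp_force: 1.1
time: 7.05
position: [392.0, 36.9, 5.2]
orientation: [[0.19, 0.982, -0.001], [0.982, -0.19, 0.0], [-0.0, -0.001, -1.0]]
wrist_force: [-0.1, -2.5, 0.7]
finger_gap: 0.256
grasp_force: 1.2
white [array([367.11,  42.44,  95.67,  32.99,  76.54]), array([ 564.01, -255.35,   38.99,   38.15,   71.17])]
red [array([456.56, -77.88,  36.6 ,  36.87,  21.38])]
yellow [array([ 616.1 , -129.81,   23.3 ,   16.03,   36.17])]
bay [array([483.94, 281.41, 134.99, 164.68,  73.41])]
green [array([484.42, 280.05, 133.04, 168.87,  73.35])]
```

View pics/w4.png

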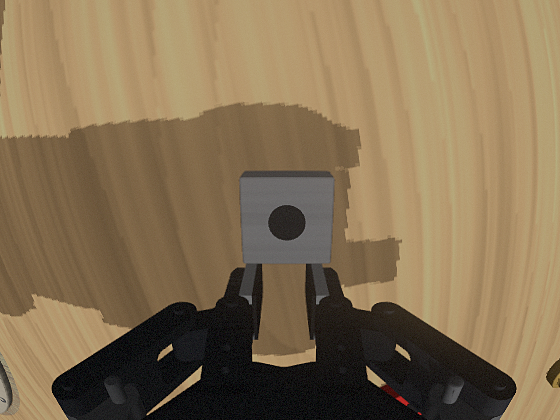

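Still flush, with the dot at (287,222). Now straight on into the bay with a slight right turn.

```bash
python3 -m handwheel '[{"dx":9,"dy":0,"dz":0,"wx":0,"wy":0,"wz":0.004},{"dx":20,"dy":0.1,"dz":0,"wx":0,"wy":0,"wz":0.008},{"dx":31,"dy":0.2,"dz":0,"wx":0,"wy":0,"wz":0.012},{"dx":42,"dy":0.4,"dz":0,"wx":0,"wy":0,"wz":0.016},{"dx":53,"dy":0.6,"dz":0,"wx":0,"wy":0,"wz":0.02},{"dx":64,"dy":0.8,"dz":0,"wx":0,"wy":0,"wz":0.024},{"dx":75,"dy":1,"dz":0,"wx":0,"wy":0,"wz":0.028},{"dx":86,"dy":1.3,"dz":0,"wx":0,"wy":0,"wz":0.032}]'
python3 -m handwheel '[{"dx":11,"dy":0,"dz":0,"wx":0,"wy":0,"wz":0.004},{"dx":22,"dy":0.1,"dz":0,"wx":0,"wy":0,"wz":0.008},{"dx":33,"dy":0.2,"dz":0,"wx":0,"wy":0,"wz":0.012},{"dx":44,"dy":0.4,"dz":0,"wx":0,"wy":0,"wz":0.016},{"dx":55,"dy":0.6,"dz":0,"wx":0,"wy":0,"wz":0.02},{"dx":66,"dy":0.8,"dz":0,"wx":0,"wy":0,"wz":0.024},{"dx":77,"dy":1,"dz":0,"wx":0,"wy":0,"wz":0.028},{"dx":88,"dy":1.3,"dz":0,"wx":0,"wy":0,"wz":0.032}]'
python3 -m handwheel '[{"dx":11,"dy":0,"dz":0,"wx":0,"wy":0,"wz":0},{"dx":21,"dy":0,"dz":0,"wx":0,"wy":0,"wz":0},{"dx":31,"dy":0,"dz":0,"wx":0,"wy":0,"wz":0},{"dx":40,"dy":0,"dz":0,"wx":0,"wy":0,"wz":0},{"dx":48,"dy":0,"dz":0,"wx":0,"wy":0,"wz":0},{"dx":54,"dy":0,"dz":0,"wx":0,"wy":0,"wz":0},{"dx":58,"dy":0,"dz":0,"wx":0,"wy":0,"wz":0},{"dx":61,"dy":0,"dz":0,"wx":0,"wy":0,"wz":0}]'
python3 - <<'E'
from h import *
im=vision.grab_frame("wrist"); cv2.imwrite("pics/w5.png",cv2.cvtColor(im,cv2.COLOR_RGB2BGR))
E
```

```text
time: 8.15
position: [410.3, 121.2, 5.3]
orientation: [[0.22, 0.975, -0.0], [0.975, -0.22, -0.0], [-0.0, -0.0, -1.0]]
wrist_force: [-0.9, -1.0, 0.1]
finger_gap: 0.25
grasp_force: 0.5
time: 9.15
position: [431.0, 206.7, 5.3]
orientation: [[0.252, 0.968, 0.0], [0.968, -0.252, -0.0], [0.0, 0.0, -1.0]]
wrist_force: [-0.7, -1.1, -0.0]
finger_gap: 0.249
grasp_force: 0.6
time: 10.15
position: [446.2, 265.1, 5.3]
orientation: [[0.251, 0.968, -0.0], [0.968, -0.251, -0.0], [-0.0, -0.0, -1.0]]
wrist_force: [-0.4, -1.2, 0.6]
finger_gap: 0.246
grasp_force: 0.8
```

View pics/w5.png

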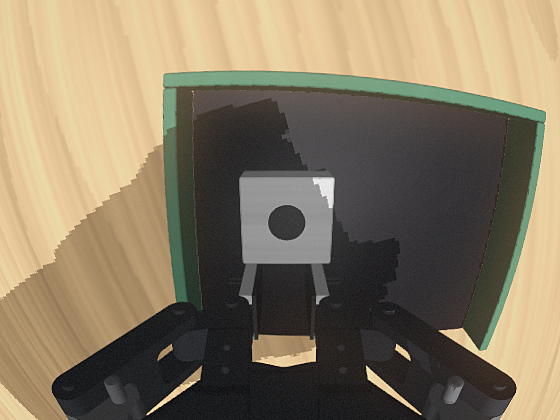

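Plate one is flat inside the bay, with its dot at (287,222), about 28 mm clear of the left wall and with more room on the right. Now I'll back out, rise, and go behind the far plate with a narrower finger gap.

```bash
python3 -m handwheel '[{"dx":-6,"dy":0,"dz":0,"wx":0,"wy":0,"wz":0},{"dx":-20,"dy":0,"dz":0,"wx":0,"wy":0,"wz":0},{"dx":-45,"dy":0,"dz":-10,"wx":0,"wy":0,"wz":0},{"dx":-45,"dy":0,"dz":-40,"wx":0,"wy":0,"wz":0},{"dx":-45,"dy":0,"dz":-75,"wx":0,"wy":0,"wz":0},{"dx":-45,"dy":0,"dz":-90,"wx":0,"wy":0,"wz":0}]' 0.7
python3 -m handwheel '[{"dx":-40,"dy":22,"dz":0,"wx":0,"wy":0,"wz":0},{"dx":-88,"dy":48,"dz":0,"wx":0,"wy":0,"wz":0},{"dx":-136,"dy":74,"dz":0,"wx":0,"wy":0,"wz":0},{"dx":-184,"dy":100,"dz":0,"wx":0,"wy":0,"wz":0},{"dx":-232,"dy":126,"dz":0,"wx":0,"wy":0,"wz":0},{"dx":-280,"dy":152,"dz":0,"wx":0,"wy":0,"wz":0},{"dx":-328,"dy":178,"dz":0,"wx":0,"wy":0,"wz":0},{"dx":-376,"dy":204,"dz":0,"wx":0,"wy":0,"wz":0}]'
python3 -m handwheel '[{"dx":-45,"dy":24,"dz":0,"wx":0,"wy":0,"wz":-0.1},{"dx":-80,"dy":43,"dz":0,"wx":0,"wy":0,"wz":-0.2},{"dx":-104,"dy":56,"dz":0,"wx":0,"wy":0,"wz":-0.288},{"dx":-104,"dy":56,"dz":0,"wx":0,"wy":0,"wz":-0.288}]'
python3 - <<'E'
from h import *
top(vision.grab_frame("top"))
im=vision.grab_frame("wrist"); cv2.imwrite("pics/w6.png",cv2.cvtColor(im,cv2.COLOR_RGB2BGR))
E
```

```text
time: 10.95
position: [435.3, 220.9, 96.8]
orientation: [[0.252, 0.968, 0.002], [0.968, -0.252, 0.001], [0.001, 0.002, -1.0]]
wrist_force: [-0.0, 1.2, -0.1]
finger_gap: 0.155
grasp_force: 0.0
time: 11.95
position: [537.4, -195.7, 94.5]
orientation: [[0.252, 0.968, -0.001], [0.968, -0.252, 0.001], [0.0, -0.001, -1.0]]
wrist_force: [0.3, 0.9, -0.4]
finger_gap: 0.148
grasp_force: 0.0
time: 12.45
position: [565.1, -310.0, 93.9]
orientation: [[-0.032, 0.999, -0.001], [0.999, 0.032, 0.001], [0.001, -0.001, -1.0]]
wrist_force: [0.7, -0.6, -0.1]
finger_gap: 0.152
grasp_force: 0.0
white [array([346.57,  25.45,  87.69,  44.9 ,  89.65]), array([452.41, 295.99,  37.54,  36.57,  75.74])]
red [array([456.37, -78.11,  36.63,  37.29,  22.76])]
yellow [array([ 617.67, -128.28,   23.23,   17.95,   62.98])]
bay [array([483.99, 281.51, 134.51, 164.73,  73.48])]
green [array([484.75, 280.47, 132.68, 168.56,  72.86])]
```

View pics/w6.png

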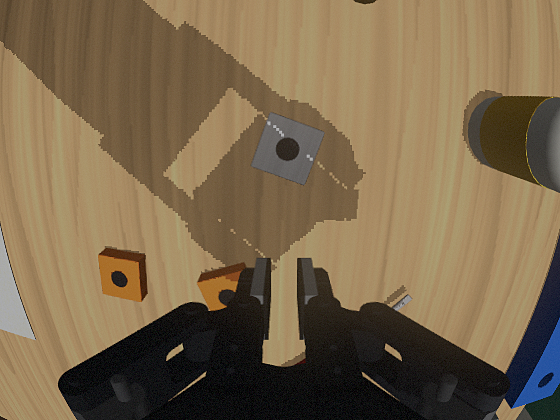

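Plate one rests in the bay at (452,296). The far plate is centred ahead, its dot at (287,149), with its lower right corner at (306,185), which the right finger will meet. I'll lower and push slowly until it's flush.

```bash
python3 -m handwheel '[{"dx":0,"dy":1,"dz":25,"wx":0,"wy":0,"wz":0},{"dx":0,"dy":1,"dz":55,"wx":0,"wy":0,"wz":0},{"dx":0,"dy":1,"dz":78,"wx":0,"wy":0,"wz":0},{"dx":0,"dy":1,"dz":87,"wx":0,"wy":0,"wz":0},{"dx":0,"dy":1,"dz":88.5,"wx":0,"wy":0,"wz":0},{"dx":3,"dy":1,"dz":88.5,"wx":0,"wy":0,"wz":0},{"dx":8,"dy":1,"dz":88.5,"wx":0,"wy":0,"wz":0},{"dx":11,"dy":1,"dz":88.5,"wx":0,"wy":0,"wz":0}]'
python3 -m handwheel '[{"dx":3,"dy":0,"dz":0,"wx":0,"wy":0,"wz":0},{"dx":6,"dy":0,"dz":0,"wx":0,"wy":0,"wz":0},{"dx":9,"dy":0,"dz":0,"wx":0,"wy":0,"wz":0},{"dx":12,"dy":0,"dz":0,"wx":0,"wy":0,"wz":0},{"dx":15,"dy":0,"dz":0,"wx":0,"wy":0,"wz":0},{"dx":19,"dy":0,"dz":0,"wx":0,"wy":0,"wz":0},{"dx":23,"dy":0,"dz":0,"wx":0,"wy":0,"wz":0},{"dx":27,"dy":0,"dz":0,"wx":0,"wy":0,"wz":0}]'
python3 -m handwheel '[{"dx":4,"dy":0,"dz":0,"wx":0,"wy":0,"wz":-0.01},{"dx":8,"dy":0,"dz":0,"wx":0,"wy":0,"wz":-0.02},{"dx":13,"dy":-0.2,"dz":0,"wx":0,"wy":0,"wz":-0.035},{"dx":18,"dy":-0.5,"dz":0,"wx":0,"wy":0,"wz":-0.05},{"dx":23,"dy":-0.8,"dz":0,"wx":0,"wy":0,"wz":-0.065},{"dx":28,"dy":-1.2,"dz":0,"wx":0,"wy":0,"wz":-0.08},{"dx":33,"dy":-1.7,"dz":0,"wx":0,"wy":0,"wz":-0.095},{"dx":38,"dy":-2.2,"dz":0,"wx":0,"wy":0,"wz":-0.11}]'
python3 - <<'E'
from h import *
im=vision.grab_frame("wrist"); cv2.imwrite("pics/w7.png",cv2.cvtColor(im,cv2.COLOR_RGB2BGR))
E
```

```text
time: 13.55
position: [566.7, -297.0, 7.3]
orientation: [[-0.034, 0.999, 0.0], [0.999, 0.034, -0.0], [-0.0, 0.0, -1.0]]
wrist_force: [-0.1, 0.5, 0.9]
finger_gap: 0.153
grasp_force: 0.0
time: 14.55
position: [565.7, -270.2, 6.9]
orientation: [[-0.034, 0.999, 0.0], [0.999, 0.034, -0.0], [-0.0, 0.0, -1.0]]
wrist_force: [0.4, -2.1, -0.1]
finger_gap: 0.149
grasp_force: 0.5
time: 15.55
position: [562.1, -232.2, 6.8]
orientation: [[-0.144, 0.99, -0.0], [0.99, 0.144, 0.0], [0.0, -0.0, -1.0]]
wrist_force: [-0.3, -1.4, 0.3]
finger_gap: 0.146
grasp_force: 0.6
```

View pics/w7.png

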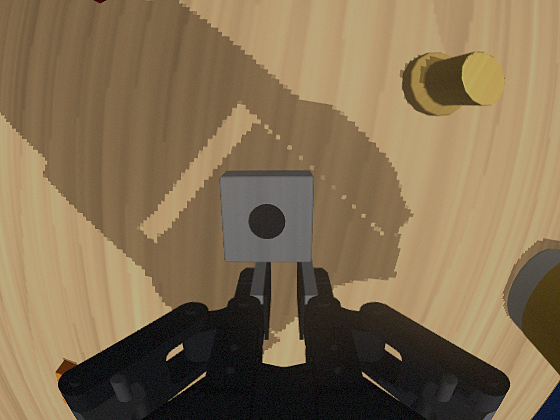

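The far plate is flush with both tips, offset about 8 mm to the left (dot at (266,222)). That is stable and takes it further from the pin at (440,85). I'll continue between the pin and the reject, then curve right.

```bash
python3 -m handwheel '[{"dx":8,"dy":-0.1,"dz":0,"wx":0,"wy":0,"wz":-0.007},{"dx":19,"dy":-0.3,"dz":0,"wx":0,"wy":0,"wz":-0.015},{"dx":30,"dy":-0.6,"dz":0,"wx":0,"wy":0,"wz":-0.022},{"dx":41,"dy":-0.9,"dz":0,"wx":0,"wy":0,"wz":-0.03},{"dx":52,"dy":-1.3,"dz":0,"wx":0,"wy":0,"wz":-0.037},{"dx":63,"dy":-1.7,"dz":0,"wx":0,"wy":0,"wz":-0.045},{"dx":74,"dy":-2.1,"dz":0,"wx":0,"wy":0,"wz":-0.052},{"dx":85,"dy":-2.6,"dz":0,"wx":0,"wy":0,"wz":-0.06}]'
python3 -m handwheel '[{"dx":11,"dy":0,"dz":0,"wx":0,"wy":0,"wz":0},{"dx":22,"dy":0,"dz":0,"wx":0,"wy":0,"wz":0},{"dx":33,"dy":0,"dz":0,"wx":0,"wy":0,"wz":0},{"dx":44,"dy":0,"dz":0,"wx":0,"wy":0,"wz":0},{"dx":55,"dy":0,"dz":0,"wx":0,"wy":0,"wz":0},{"dx":66,"dy":0,"dz":0,"wx":0,"wy":0,"wz":0},{"dx":77,"dy":0,"dz":0,"wx":0,"wy":0,"wz":0},{"dx":88,"dy":0,"dz":0,"wx":0,"wy":0,"wz":0}]'
python3 -m handwheel '[{"dx":11,"dy":0.1,"dz":0,"wx":0,"wy":0,"wz":0.017},{"dx":22,"dy":0.4,"dz":0,"wx":0,"wy":0,"wz":0.035},{"dx":33,"dy":0.9,"dz":0,"wx":0,"wy":0,"wz":0.052},{"dx":44,"dy":1.5,"dz":0,"wx":0,"wy":0,"wz":0.07},{"dx":55,"dy":2.4,"dz":0,"wx":0,"wy":0,"wz":0.087},{"dx":66,"dy":3.5,"dz":0,"wx":0,"wy":0,"wz":0.105},{"dx":77,"dy":4.7,"dz":0,"wx":0,"wy":0,"wz":0.122},{"dx":88,"dy":6.2,"dz":0,"wx":0,"wy":0,"wz":0.14}]'
python3 -m handwheel '[{"dx":11,"dy":0.1,"dz":0,"wx":0,"wy":0,"wz":0.015},{"dx":22,"dy":0.3,"dz":0,"wx":0,"wy":0,"wz":0.03},{"dx":33,"dy":0.7,"dz":0,"wx":0,"wy":0,"wz":0.045},{"dx":44,"dy":1.3,"dz":0,"wx":0,"wy":0,"wz":0.06},{"dx":55,"dy":2.1,"dz":0,"wx":0,"wy":0,"wz":0.075},{"dx":66,"dy":3,"dz":0,"wx":0,"wy":0,"wz":0.09},{"dx":76,"dy":4,"dz":0,"wx":0,"wy":0,"wz":0.105},{"dx":84,"dy":5,"dz":0,"wx":0,"wy":0,"wz":0.12}]'
python3 - <<'E'
from h import *
top(vision.grab_frame("top"))
im=vision.grab_frame("wrist"); cv2.imwrite("pics/w8.png",cv2.cvtColor(im,cv2.COLOR_RGB2BGR))
E
```

```text
time: 16.6
position: [547.2, -148.1, 6.8]
orientation: [[-0.203, 0.979, -0.0], [0.979, 0.203, 0.0], [0.0, -0.0, -1.0]]
wrist_force: [-0.4, -1.0, -0.2]
finger_gap: 0.151
grasp_force: 0.4
time: 17.6
position: [529.4, -61.9, 6.8]
orientation: [[-0.203, 0.979, -0.0], [0.979, 0.203, 0.0], [0.0, -0.0, -1.0]]
wrist_force: [0.6, -0.2, -0.5]
finger_gap: 0.153
grasp_force: 0.3
time: 18.6
position: [517.7, 25.5, 6.8]
orientation: [[-0.063, 0.998, -0.0], [0.998, 0.063, 0.0], [0.0, -0.0, -1.0]]
wrist_force: [0.2, -0.4, -0.0]
finger_gap: 0.154
grasp_force: 0.3
time: 19.6
position: [517.4, 109.6, 6.8]
orientation: [[0.057, 0.998, -0.0], [0.998, -0.057, 0.0], [0.0, -0.0, -1.0]]
wrist_force: [-0.3, -1.1, -0.8]
finger_gap: 0.151
grasp_force: 0.4
white [array([452.41, 295.99,  37.54,  36.57,  75.74]), array([525.62, 133.2 ,  91.86,  33.62,  89.7 ])]
red [array([456.56, -77.88,  36.6 ,  36.87,  21.38])]
yellow [array([ 616.58, -129.66,   21.64,   15.28,   44.37])]
bay [array([485.59, 281.21, 134.76, 168.18,  73.62])]
green [array([484.6 , 280.72, 131.62, 168.89,  73.38])]
```

View pics/w8.png

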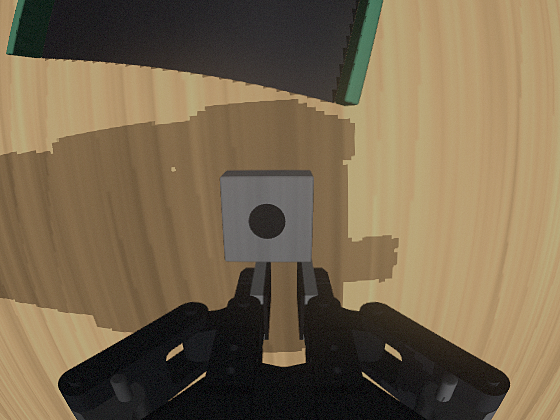

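The plate is still flush (dot at (266,222)), but on this line the fingers would pass close to the right wall's end at (350,103). I'll back off, shift left and turn slightly left, then push straight in.

```bash
python3 -m handwheel '[{"dx":-5,"dy":0,"dz":0,"wx":0,"wy":0,"wz":0},{"dx":-10,"dy":-2,"dz":0,"wx":0,"wy":0,"wz":-0.02},{"dx":-10,"dy":-6,"dz":0,"wx":0,"wy":0,"wz":-0.06},{"dx":-10,"dy":-8.5,"dz":0,"wx":0,"wy":0,"wz":-0.09},{"dx":-7,"dy":-8.5,"dz":0,"wx":0,"wy":0,"wz":-0.09},{"dx":-4,"dy":-9,"dz":0,"wx":0,"wy":0,"wz":-0.09},{"dx":-1,"dy":-9.2,"dz":0,"wx":0,"wy":0,"wz":-0.09},{"dx":2,"dy":-9.5,"dz":0,"wx":0,"wy":0,"wz":-0.09}]'
python3 -m handwheel '[{"dx":4,"dy":0,"dz":0,"wx":0,"wy":0,"wz":0},{"dx":9,"dy":0,"dz":0,"wx":0,"wy":0,"wz":0},{"dx":16,"dy":0,"dz":0,"wx":0,"wy":0,"wz":0},{"dx":24,"dy":0,"dz":0,"wx":0,"wy":0,"wz":0},{"dx":32,"dy":0,"dz":0,"wx":0,"wy":0,"wz":0},{"dx":40,"dy":0,"dz":0,"wx":0,"wy":0,"wz":0},{"dx":48,"dy":0,"dz":0,"wx":0,"wy":0,"wz":0},{"dx":54,"dy":0,"dz":0,"wx":0,"wy":0,"wz":0}]'
python3 - <<'E'
from h import *
im=vision.grab_frame("wrist"); cv2.imwrite("pics/w9.png",cv2.cvtColor(im,cv2.COLOR_RGB2BGR))
E
```

```text
time: 20.7
position: [508.1, 111.7, 6.8]
orientation: [[-0.034, 0.999, 0.0], [0.999, 0.034, -0.0], [-0.0, 0.0, -1.0]]
wrist_force: [1.0, -0.3, -0.3]
finger_gap: 0.156
grasp_force: 0.4
time: 21.7
position: [506.1, 166.0, 6.8]
orientation: [[-0.034, 0.999, -0.0], [0.999, 0.034, -0.0], [-0.0, -0.0, -1.0]]
wrist_force: [-0.0, -1.9, -1.0]
finger_gap: 0.15
grasp_force: 0.5
```

View pics/w9.png

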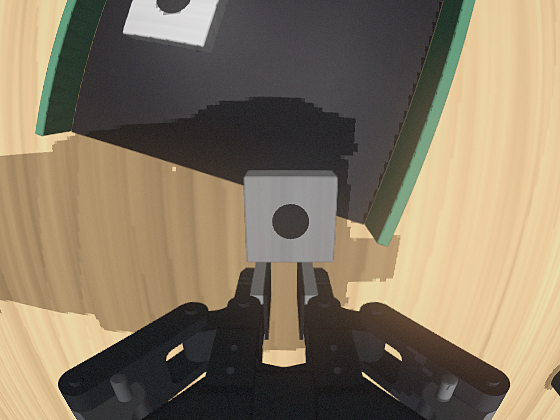

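The plate is aligned and centred, with its dot at (290,221), and clear of the right wall end at (385,240). I've now viewed more pictures than allowed, so from here I'll check by numbers only. Final push, then back out, rise and measure.

```bash
python3 -m handwheel '[{"dx":7,"dy":0,"dz":0,"wx":0,"wy":0,"wz":0},{"dx":17,"dy":0.1,"dz":0,"wx":0,"wy":0,"wz":0.02},{"dx":28,"dy":0.5,"dz":0,"wx":0,"wy":0,"wz":0.04},{"dx":39,"dy":1,"dz":0,"wx":0,"wy":0,"wz":0.06},{"dx":50,"dy":1.7,"dz":0,"wx":0,"wy":0,"wz":0.08},{"dx":61,"dy":2.6,"dz":0,"wx":0,"wy":0,"wz":0.1},{"dx":71,"dy":3.5,"dz":0,"wx":0,"wy":0,"wz":0.11},{"dx":78,"dy":4.3,"dz":0,"wx":0,"wy":0,"wz":0.12}]'
python3 -m handwheel '[{"dx":2,"dy":0,"dz":0,"wx":0,"wy":0,"wz":0},{"dx":-3,"dy":0,"dz":0,"wx":0,"wy":0,"wz":0},{"dx":-15,"dy":0,"dz":0,"wx":0,"wy":0,"wz":0},{"dx":-35,"dy":0,"dz":-10,"wx":0,"wy":0,"wz":0},{"dx":-55,"dy":0,"dz":-40,"wx":0,"wy":0,"wz":0},{"dx":-80,"dy":0,"dz":-80,"wx":0,"wy":0,"wz":0},{"dx":-110,"dy":0,"dz":-110,"wx":0,"wy":0,"wz":0},{"dx":-110,"dy":0,"dz":-110,"wx":0,"wy":0,"wz":0}]'
python3 - <<'E'
from h import *
im=vision.grab_frame("top"); top(im)
R=lambda p:[np.array([[.958,-.286],[.286,.958]])@(np.array(p)-[484,281])]
h=cv2.cvtColor(im,cv2.COLOR_RGB2HSV).astype(int); m=(h[...,1]<60)&(h[...,2]>120); m[:,:150]=0;m[:,260:]=0;m[:200]=0;m[290:]=0
for c in blobs(m,60):
    q=rect("top",c,16); print("bay-frame",np.round(R(q[0]),1),np.round([R(p)[0] for p in cv2.boxPoints(q)],0).tolist())
E
```

```text
time: 22.75
position: [507.8, 244.1, 6.8]
orientation: [[0.086, 0.996, -0.0], [0.996, -0.086, -0.0], [-0.0, -0.0, -1.0]]
wrist_force: [0.5, -0.8, 0.5]
finger_gap: 0.152
grasp_force: 0.6
time: 23.75
position: [499.3, 131.6, 119.4]
orientation: [[0.089, 0.996, 0.005], [0.996, -0.089, -0.0], [0.0, 0.005, -1.0]]
wrist_force: [0.3, 0.8, -0.6]
finger_gap: 0.15
grasp_force: 0.0
white [array([452.02, 295.92,  36.3 ,  35.83,  75.74]), array([503.29, 175.91,  30.79, 104.81,   2.87])]
red [array([456.75, -77.96,  35.83,  36.5 ,  22.78])]
yellow [array([ 616.57, -129.65,   21.61,   15.28,   44.62])]
bay []
green [array([488.95, 297.69,  99.64, 169.07,  74.8 ])]
bay-frame [[-34.9   5.2]] [[-52.0, -14.0], [-16.0, -12.0], [-18.0, 24.0], [-54.0, 23.0]]
bay-frame [[ 48.5 -95.2]] [[17.0, -51.0], [52.0, -150.0], [81.0, -139.0], [46.0, -41.0]]
```

The arm hides plate two from the top camera, so I'll move aside and measure.

```bash
python3 -m handwheel '[{"dx":-30,"dy":0,"dz":-20,"wx":0,"wy":0,"wz":0},{"dx":-70,"dy":0,"dz":-50,"wx":0,"wy":0,"wz":0},{"dx":-115,"dy":0,"dz":-80,"wx":0,"wy":0,"wz":0},{"dx":-160,"dy":0,"dz":-100,"wx":0,"wy":0,"wz":0},{"dx":-200,"dy":0,"dz":-100,"wx":0,"wy":0,"wz":0},{"dx":-220,"dy":0,"dz":-100,"wx":0,"wy":0,"wz":0},{"dx":-220,"dy":0,"dz":-100,"wx":0,"wy":0,"wz":0},{"dx":-220,"dy":0,"dz":-100,"wx":0,"wy":0,"wz":0}]'
python3 - <<'E'
from h import *
im=vision.grab_frame("top"); top(im)
R=lambda p:np.array([[.958,-.286],[.286,.958]])@(np.array(p)-[484,281])
h=cv2.cvtColor(im,cv2.COLOR_RGB2HSV).astype(int); m=(h[...,1]<60)&(h[...,2]>120); m[:,:150]=0;m[:,245:]=0;m[:200]=0;m[290:]=0
for c in blobs(m,60):
    q=rect("top",c,16); print("bay-frame",np.round(R(q[0]),1),np.round([R(p) for p in cv2.boxPoints(q)],0).tolist())
E
```

```text
time: 24.8
position: [479.3, -84.3, 216.2]
orientation: [[0.085, 0.996, -0.001], [0.996, -0.085, 0.001], [0.001, -0.001, -1.0]]
wrist_force: [0.4, -0.0, 0.7]
finger_gap: 0.149
grasp_force: 0.0
white [array([ 392.08, -200.74,   21.85,  155.79,   68.75]), array([452.34, 295.69,  36.95,  36.56,  75.76]), array([ 477.1 , -145.23,  118.91,   41.41,   64.94]), array([509.57, 276.73,  36.74,  36.58,  89.71]), array([444.66, -46.87,  22.83, 188.58,  66.4 ])]
red []
yellow [array([ 617.59, -128.55,   22.02,   15.41,   55.79])]
bay [array([483.9 , 281.36, 135.14, 164.66,  73.37])]
green [array([484.55, 280.22, 132.42, 169.46,  72.98])]
bay-frame [-34.5   5. ] [[-52.0, -14.0], [-16.0, -13.0], [-17.0, 24.0], [-54.0, 23.0]]
bay-frame [25.7  3.2] [[13.0, -20.0], [48.0, -9.0], [38.0, 26.0], [3.0, 16.0]]
```

Both plates lie wholly inside the bay, at bay-frame (-35,5) and (26,3). The reject, pin and other bystanders haven't moved, so I'll hand in.

```bash
python3 -c "
from station import workorder
print(workorder.close_job())"
```

```text
the job is handed in; nothing more can be done
None
```

Job handed in at about 25 s with both steel plates inside the bay, at bay-frame (-35, 5) and (26, 3) mm; the reject and pin measured unmoved and the arm kept clear of the other bystanders (not re-measured), but I viewed 12 pictures, over the limit of 10.

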